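# Pin the wheel's speed lever onto its stud

## Robot

A 6-joint arm with a two-finger parallel gripper is mounted at the origin on the work surface. World frame = base frame: x ahead of the robot, y to its left, z up, the work surface at z = 0. Lengths are in m, angles in rad, forces in N, time in s.
With the tool pointing down it reaches from about 0.25 to 0.85 m from the base axis. Payload 12.5 kg.
Tool frame: the origin (TCP) lies at the very end of the fingers, on their centre line; the grasp point (between the pads) lies 19 mm behind it; y points along the fingers, z is the direction in which the jaws open and shut, and the axes are right-handed (so a half turn about y gives the same grasp; the last joint's range is limited). The gripper opens to 93 mm and grips with 3 to 60 N. Pads are 15 mm wide; open, the fingers measure 128 mm over their backs; the gripper's body (75 mm by 188 mm) begins 65 mm behind the grasp point.
Start: joints at [1.233, 0.351, 1.652, -0, 1.139, -0.085], TCP at [0.138, 0.533, 0.219] pointing down, gripper open.
Joint ranges: [-2.75, 2.75], [-0.79, 2.1], [0.01, 2.65], [-1.57, 4.71], [0.07, 3.14], [-2.87, 2.87]. Speed limits (rad/s): [2.22, 2.22, 2.79, 3.14, 3.14, 3.14].

## Interface

Orientations are given as a unit quaternion [w, x, y, z].
In Python, from rig import arm gives the robot as it stands.
- The arm moves only by the tool carry_out, never from a script. Its arguments are lists of equal length, an entry for each row: "gripper": the finger opening in m, from 0 to 0.093; "travel": the shift along the tool's x, y, z in m, a list of three; "rot": the turn, a rotation vector about the tool's x, y, z in degrees, a list of three. In form: {"gripper": [gripper, ...], "travel": [[tx, ty, tz], ...], "rot": [[rx, ry, rz], ...]}. A call has exactly 10 rows; each row is the pose to reach, as a shift and turn from the pose commanded when the call began, along the tool's axes at that moment; what a row does not reach only later rows make up. A row lasts 1/12 s, in which the tool goes at most 41.7 mm and 7.16 degrees, less where a joint would pass 70% of its speed; a pose out of reach is approached as far as the arm can. A call with a gripper value outside its range is refused whole. The fingers move at their own pace and stop on an object; "force" is the grip in N (left out, the last holds). Time passes only in rows, so rows that repeat a pose let the fingers close, or fill a call up. It gives the time, the measured TCP pose, the force and the opening at its end, in the units of the state.
- arm.observe(): the state, without advancing time (a new reading comes with each control period).
- arm.get_image(name): name is "scene" or "top"; returns a dict with "color" (400x640x3 uint8, red, green, blue), "intrinsics" (3x3 intrinsics, pixels), "dist_coeffs" ([k1, k2, p1, p2, k3] as OpenCV has them; the pictures are not rectified), "extrinsics" (4x4, takes a point from camera to world coordinates). Camera axes: x right, y down, z forward; pixel columns grow to the right and rows downward; lengths in m; the calibration is good to about 2 mm. A picture is of the moment at which its call begins. There is no depth.
- arm.close_job(): hands the job in, once; it reports no verdict.
The state is a dict: "time_s": time; "qpos": joint angles; "dq": joint speeds; "effort": joint torques, N m; "tcp_pos": TCP position; "ee_rot": TCP orientation; "ft_force": force on the tool from outside, world axes, zero at the start; "moment": the same for the moment, N m; "gripper_width": finger opening in m.
Only numpy, scipy, OpenCV 4.12 (cv2) and the standard library are available. Lean on these libraries where they do the work, as an engineer would, in place of code of your own. Each camera call takes 0.05 s, during which the arm holds its last target. There are 200 camera calls.

## Task

The speed lever of the potter's wheel sits on its stud but nothing keeps it there. Pick up the hitch pin and push it from the robot's side fully home through the cross hole in the stud, feeling for the hole and stopping at the first firm resistance rather than forcing it; then let go of it and swing its spring loop over the stud's top, pressing firmly but without hammering until it snaps in under the collar and stays there by itself. Finish with your hand clear, and leave the cup, bowl and trimming tool alone.

Things in the scene. Friction and masses are not known exactly. Their poses are not given: they have to be found in the camera images.
- bracket: Grey base plate 170 x 110 x 10 mm fixed on the bench, an upright square steel stud 22 x 22 mm at its centre, sides facing x and y. A dark flat speed lever, 163 mm long with a ball knob (top 71 mm up), lies round the stud's foot along roughly +x, its washer's top 39 mm up. Origin: on the bench under the stud's axis. +x: the way the pin goes in, roughly away from the robot.
- stud_hole (a point): Where the square 9.6 mm cross hole's centre would be with the stud raised to its stop, on its axis, 82 mm above the bench. The hole runs along x of these axes (the bracket's), from the near face x = -11 to the far face x = +11 mm. The stud has sunk in its loose bush: the real hole is 4 to 16 mm lower (not measured; feel or see it); 18 N of friction hold it. Sideways it is exact.
- stud_collar (a point): Where the centre of the round collar's flat underside would be with the stud raised, 11 mm above the hole's axis (93 mm above the bench); really 4 to 16 mm lower, with the hole. The collar is 32 mm across here and tapers to 18 mm at the stud's top, 12 mm higher.
- pin: Steel hitch pin, 0.12 kg, lying on its head's flat underside. Origin: on that underside; +x along the shank to the tip, z up. Head: x -17 to +20, 16 mm wide (y), z 0 to 22; grip its sides at x = +6. Shank: 8 mm square at z = 11, from the shoulder x = 20 to 45, then tapering to 6.8 mm across at x = 51. Home: the shoulder bears on the stud's near face, the stud's axis at x = 31.
- pin_tip (a point): Centre of the end of the pin's tip, in the pin's axes (x = 51, z = 11 mm from its origin). With the pin fully home it is 20 mm beyond the stud's axis.
- loop_hinge (a point): Hinge of the loop at the rear of the pin's head, x = -13, z = 18 mm in the pin's frame, same axes; it turns about y; bosses 8 mm thick reach y = +-22 mm. The loop is 4 mm dark wire: legs at y = +-20 mm, a crossbar 58 mm from the hinge, then a flat thumb tab.
- loop (a joint): Loop angle, rad. 0: along the shank; grows as it opens up and back; 1.57 upright. A spring (0.09 N m/rad) holds it open at about 2.2, leaning back, and throws it open unless caught. The crossbar rides down the collar's taper, springs outward up to 7 mm and snaps under the collar's far edge: caught at about -0.05 to 0.08. Takes 8 to 18 N on the tab.
- loop_tab (a point): Centre of the thumb tab, 28 (60 to 88 mm from the hinge) x 36 x 3 mm, this point 74 mm from the hinge. x: along the loop from the hinge; z: the face that is up when closed. Push its back with closed fingertips to swing the loop over the stud, then press it down beyond the collar.
- cup: Bystander: brown stoneware cup, 76 mm across, 80 mm high. Origin: centre of its underside.
- bowl: Bystander: grey-brown bowl, 130 mm across, 60 mm high. Origin: centre of its underside.
- trimmer: Bystander: wood-handled trimming tool lying down, 185 mm long along x, 16 mm thick. Origin: on the bench under its handle.
Things that resemble listed ones, but are neither listed nor needed, are in the scene too. Of the things like the pin, leave any that is yellow; of the rest the smaller one is meant.

How it is judged:
By the outcome, as a careful person would: the job done as asked, in the order asked, and still so for the second after the job is handed in, with the robot touching nothing.
It also fails if it takes over 67 s, if anything falls off the work surface, if the arm or the gripper's body presses on something with over 40 N, if the wrist force passes 120 N, or if a joint passes its speed limit or range.

## Working session

There is one attempt and no reset: what is moved stays moved. The work goes in short steps, Python scripts to look and compute and a tool call to move; the robot and the scene stay as the last step left them, time stands still between calls to the robot, and variables do not carry over. Pictures are saved under pics/ and viewed, about 8 in all and at most 12, crops included, and the job is handed in when it is done.

Besides the shell and the picture viewer there is one more tool, called after "Emit:" as name(argument=value, ...), one argument or row to a line, values as JSON. carry_out: Moves the arm, as the interface text tells. Its arguments: {"type":"object","properties":{"gripper":{"type":"array"},"travel":{"type":"array"},"rot":{"type":"array"},"force":{"type":"number"}},"required":["gripper","travel","rot"]}

```bash
mkdir -p pics; ls; cat > h.py <<'E'
import numpy as np, cv2
from scipy.spatial.transform import Rotation as R
from rig import arm
def snap(name,tag):
    im=arm.get_image(name); np.savez('pics/%s.npz'%tag,**im); cv2.imwrite('pics/%s.png'%tag,im['color'][:,:,::-1]); return im
def load(tag): return dict(np.load('pics/%s.npz'%tag))
def ray(im,uv):
    p=cv2.undistortPoints(np.array(uv,float).reshape(-1,1,2),im['intrinsics'],im['dist_coeffs']).reshape(-1,2)
    T=im['extrinsics']; d=np.c_[p,np.ones(len(p))]@T[:3,:3].T
    return T[:3,3],d
def onz(im,uv,z):
    o,d=ray(im,uv); return o+d*((np.asarray(z)-o[2])/d[:,2])[:,None] if np.ndim(z) else o+d*((z-o[2])/d[:,2])[:,None]
def proj(im,P):
    T=np.linalg.inv(im['extrinsics']); r,_=cv2.Rodrigues(T[:3,:3])
    return cv2.projectPoints(np.array(P,float).reshape(-1,1,3),r,T[:3,3],im['intrinsics'],im['dist_coeffs'])[0].reshape(-1,2)
def st():
    s=arm.observe(); q=np.array(s['ee_rot']); M=R.from_quat(q[[1,2,3,0]]).as_matrix()
    return s,np.array(s['tcp_pos']),M
def show(s=None):
    s,p,M=st(); print('t',s['time_s'],'tcp',p.round(4),'q',np.round(s['qpos'],3),'F',np.round(s['ft_force'],1),'M',np.round(s['moment'],2),'w',s['gripper_width']); print(M.round(4))
E
python3 - <<'E'
from h import *
a=snap('scene','s0');b=snap('top','t0')
cv2.imwrite('pics/both0.png',np.vstack([a['color'][:,:,::-1],b['color'][:,:,::-1]])[:, :])
for i in(a,b): print(i['extrinsics'].round(3),i['intrinsics'].round(1))
show()
E
```

```text
pics
[[ 0.427  0.68  -0.596  1.348]
 [ 0.904 -0.333  0.267 -0.353]
 [-0.017 -0.653 -0.757  1.051]
 [ 0.     0.     0.     1.   ]] [[430.6   0.  322.4]
 [  0.  430.6 200.6]
 [  0.    0.    1. ]]
[[-0.014 -0.996  0.093  0.447]
 [-1.     0.016  0.014 -0.022]
 [-0.015 -0.093 -0.996  1.376]
 [ 0.     0.     0.     1.   ]] [[516.9   0.  312.4]
 [  0.  516.9 198.4]
 [  0.    0.    1. ]]
t 0.1 tcp [0.1375 0.5322 0.2181] q [ 1.233  0.351  1.652 -0.     1.139 -0.085] F [ 0.1  0.  -0.1] M [ 0.02 -0.04 -0.07] w 0.09322774901190753
[[ 9.682e-01 -3.000e-04  2.501e-01]
 [-2.501e-01 -1.000e-03  9.682e-01]
 [-1.000e-04 -1.000e+00 -1.100e-03]]
```

View pics/s0.png

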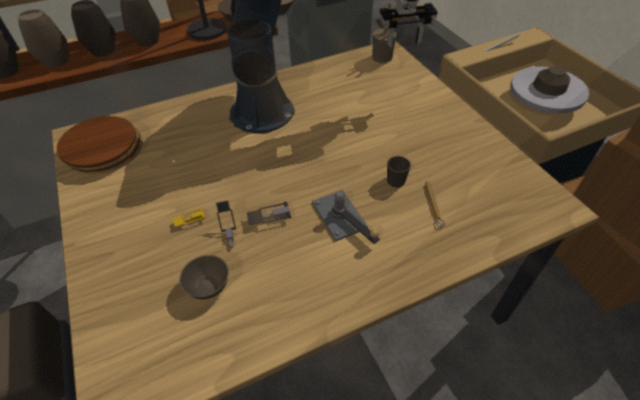

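View pics/t0.png

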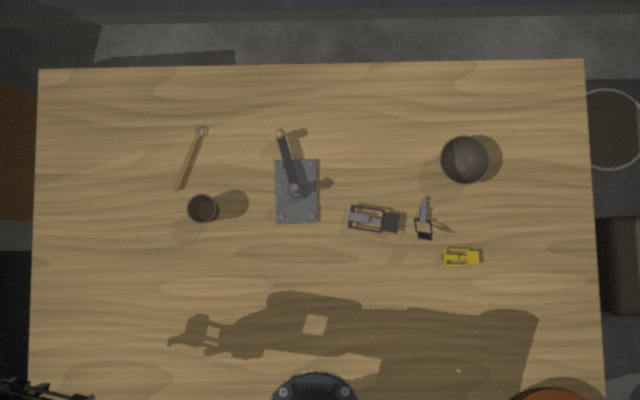

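The top view shows three pin-like things: yellow at (461,257), a large grey one at (372,217), and a smaller grey one at (425,218). The smaller grey one is the one meant. The bracket is at about (297,190). I'll check both in close crops.

```bash
python3 - <<'E'
from h import *
a=load('s0')['color'][:,:,::-1];b=load('t0')['color'][:,:,::-1]
c=lambda im,x,y,w,h,k:cv2.convertScaleAbs(cv2.resize(im[y:y+h,x:x+w],None,fx=k,fy=k,interpolation=cv2.INTER_CUBIC),alpha=1.5,beta=10)
A=np.hstack([c(b,390,185,64,64,6),c(b,260,120,64,64*0+110,6)[:384]])
A=np.hstack([c(b,395,187,50,50,8),c(b,265,150,50,50,8)])
B=np.hstack([c(a,205,195,50,57,8)[:400],c(a,310,185,50,50,8)])
B=np.hstack([c(a,205,198,50,50,8),c(a,310,185,50,50,8)])
cv2.imwrite('pics/crop0.png',cv2.resize(np.vstack([A,B]),(600,600)))
E
```

```text
(no output)
```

View pics/crop0.png

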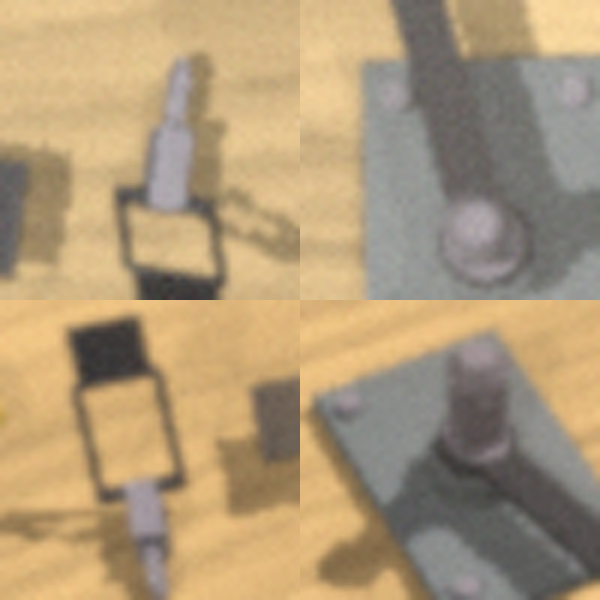

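```bash
cat > fit.py <<'E'
from h import *
from scipy.optimize import least_squares
def fit(obs,x0):  # obs: list of (im, uv, local xyz); solve x,y,yaw on the bench
    def f(v):
        c,s=np.cos(v[2]),np.sin(v[2]); Rz=np.array([[c,-s,0],[s,c,0],[0,0,1]])
        return np.concatenate([proj(im,Rz@np.array(l)/1e3+[v[0],v[1],0])[0]-uv for im,uv,l in obs])
    r=least_squares(f,x0,loss='soft_l1'); return r.x,r.fun.reshape(-1,2)
E
python3 - <<'E'
from fit import *
a=load('s0');b=load('t0')
def sub(im,uv):
    g=cv2.cvtColor(im['color'],cv2.COLOR_RGB2GRAY); return cv2.cornerSubPix(g,np.array(uv,np.float32).reshape(-1,1,2),(3,3),(-1,-1),(3,40,.01)).reshape(-1,2)
tc=sub(b,[(276,159),(319,159),(318,222.5),(276,223)]); sc=sub(a,[(312.5,202.2),(342,190.8),(335,238)])
print(tc,sc)
L=[(85,55,10),(85,-55,10),(-85,-55,10),(-85,55,10)]
ob=[(b,u,l) for u,l in zip(tc,L)]; os=[(a,u,l) for u,l in zip(sc,[L[2],L[3],L[1]])]
for o in (ob,os,ob+os):
    x,r=fit(o,[.48,.02,0]); print('bracket',x.round(4),r.round(1).tolist())
# stud top
from scipy.optimize import least_squares
f=lambda P:np.concatenate([proj(b,P)[0]-(295.3,187),proj(a,P)[0]-(340,194.2)])
r=least_squares(f,[.48,.04,.1]);print('studtop',r.x.round(4),r.fun.round(1))
op=[(b,(425.2,197.0),(51,0,11)),(b,(423,221.7),(-17,0,22)),(b,(423.5,207.8),(20,0,22)),(b,(415.7,218.7),(-13,22,18)),(b,(429.7,220.3),(-13,-22,18))]
osn=[(a,(231.7,247.7),(51,0,11)),(a,(228.3,228.3),(-17,0,22)),(a,(230.8,239.7),(20,0,22))]
for o in (op,osn,op+osn):
    x,r=fit(o,[.38,-.3,-.1]); print('pin',x.round(4),r.round(1).tolist())
E
```

```text
[[274.63068 159.57011]
 [319.14597 158.57346]
 [320.42075 221.39926]
 [276.94638 224.30591]] [[310.11566 203.29086]
 [341.03564 188.90147]
 [335.      238.     ]]
bracket [0.596  0.0359 0.0241] [[1.3, 0.5], [-2.1, -0.2], [-0.8, 0.5], [1.1, -0.8]]
bracket [0.5957 0.0366 0.0269] [[0.2, -2.5], [-0.4, 0.0], [0.2, 1.3]]
bracket [0.596  0.0363 0.0259] [[1.2, 0.5], [-2.3, -0.2], [-0.9, 0.5], [1.0, -0.7], [0.1, -2.5], [-0.4, 0.1], [0.1, 1.4]]
studtop [0.5967 0.0394 0.0967] [-0.5 -0.2 -0.7  0.1]
pin [ 0.5254 -0.2929 -0.1489] [[-0.4, -0.7], [-0.3, -0.1], [0.8, -0.3], [-1.5, 0.3], [1.3, 0.9]]
pin [ 0.5306 -0.2927 -0.1755] [[0.4, 0.9], [0.2, 0.1], [-0.7, -1.6]]
pin [ 0.5264 -0.2927 -0.155 ] [[-0.3, -1.1], [-0.4, -0.5], [0.8, -0.6], [-1.6, -0.1], [1.2, 0.6], [0.3, -0.2], [-0.3, -0.8], [-1.0, -2.7]]
```

```bash
python3 - <<'E'
from fit import *
b=load('t0'); S=cv2.cvtColor(b['color'],cv2.COLOR_RGB2HSV)[:,:,1].astype(float)
S=cv2.GaussianBlur(S,(0,0),.7)
def cross(v,i0,lo):  # index where profile crosses mid between wood and plate
    m=(v.max()+v.min())/2; k=np.where(np.diff(np.sign(v-m)))[0]; k=k[0] if lo else k[-1]
    return i0+k+(m-v[k])/(v[k+1]-v[k])
rows=range(166,218)
E=dict(L=[(cross(S[r,268:285],268,1),r) for r in rows],R=[(cross(S[r,310:328],310,0),r) for r in range(164,216) if not 176<r<192],
 T=[(c,cross(S[152:166,c],152,1)) for c in list(range(296,315))],B=[(c,cross(S[214:230,c],214,0)) for c in range(281,314)])
for k,p in E.items():
    P=onz(b,p,.01 if 1 else 0); vx,vy,x0,y0=cv2.fitLine(P[:,:2].astype(np.float32),cv2.DIST_HUBER,0,.001,.001).ravel()
    if k in'LR': print(k,'yaw',np.arctan2(vy*np.sign(vx),abs(vx)).round(4),'y at x=.596',y0+(0.596-x0)*vy/vx)
    else: print(k,'yaw',np.arctan2(-vx*np.sign(vy),abs(vy)).round(4),'x at y=.037',x0+(.037-y0)*vx/vy)
E
```

```text
L yaw 0.0082 y at x=.596 0.09523862
R yaw 0.0094 y at x=.596 -0.014267872
T yaw 0.0051 x at y=.037 0.680733
B yaw 0.0066 x at y=.037 0.5118703
```

Plate fit: centre (0.596, 0.0405), yaw 0.008. The gripper body may come near the big pin's loop, so I'll check that in one crop.

```bash
python3 - <<'E'
from h import *
a=load('s0')['color'][:,:,::-1];b=load('t0')['color'][:,:,::-1]
c=lambda im,x,y,w,h,k:cv2.convertScaleAbs(cv2.resize(im[y:y+h,x:x+w],None,fx=k,fy=k,interpolation=cv2.INTER_CUBIC),alpha=1.6,beta=10)
cv2.imwrite('pics/crop1.png',np.hstack([c(b,340,190,65,60,6),c(a,238,190,65,60,6)]))
E
```

```text
(no output)
```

View pics/crop1.png

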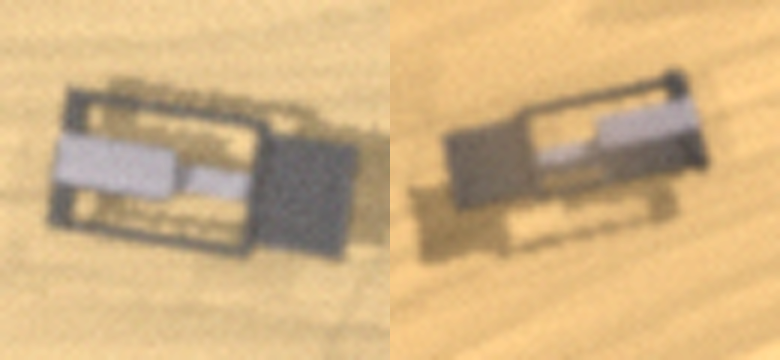

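The big pin's loop is closed and lies low, with its tab end at about (399,224) in the top view. So only the fingers need care, and I'll use a narrow opening of 36 mm there. First I'll feel the stud's top with closed fingers to get the hole height.

```bash
cat >> h.py <<'E'
def goto(P,yaw,pitch=0):
    """travel/rot from present pose to TCP P, tool x at yaw, tool y down"""
    s,p,M=st(); c,n=np.cos(yaw),np.sin(yaw)
    X=np.array([c,n,0]);Y=np.array([0,0,-1.]);G=np.c_[X,Y,np.cross(X,Y)]
    print('travel',(M.T@(np.array(P)-p)).round(4),'rot',np.degrees(R.from_matrix(M.T@G).as_rotvec()).round(2))
E
python3 - <<'E'
from h import *
goto([.5965,.040,.125],.008)
E
```

```text
travel [ 0.5676  0.0935 -0.3617] rot [ 6.000e-02 -1.494e+01 -1.000e-02]
```

Emit:
carry_out(
  gripper=[0,0,0,0,0,0,0,0,0,0],
  travel=[
    [0.034,0.002,-0.022],
    [0.068,0.004,-0.044],
    [0.102,0.006,-0.066],
    [0.136,0.008,-0.088],
    [0.17,0.01,-0.11],
    [0.204,0.012,-0.132],
    [0.238,0.014,-0.154],
    [0.272,0.016,-0.176],
    [0.306,0.018,-0.198],
    [0.34,0.02,-0.217],
  ],
  rot=[
    [0,-1.5,0],
    [0,-3,0],
    [0,-4.5,0],
    [0,-6,0],
    [0,-7.5,0],
    [0,-9,0],
    [0,-10.5,0],
    [0,-12,0],
    [0,-13.5,0],
    [0,-14.9,0],
  ],
  force=10,
)

```text
time_s: 0.93
tcp_pos: [0.4132, 0.2354, 0.1985]
ee_rot: [-0.707, 0.707, 0.003, -0.003]
ft_force: [0.3, -0.1, -0.3]
gripper_width: 0.0311
```

```bash
python3 - <<'E'
from h import *
show();goto([.5965,.040,.112],.008)
E
```

```text
t 0.9333 tcp [0.4132 0.2354 0.1985] q [ 0.42   0.24   1.859 -0.     1.042 -1.159] F [ 0.3 -0.1 -0.3] M [ 0.09 -0.03 -0.02] w 0.03114783176775678
[[ 1.0e+00 -3.0e-04 -8.4e-03]
 [ 8.4e-03 -2.0e-04  1.0e+00]
 [-3.0e-04 -1.0e+00 -2.0e-04]]
travel [ 0.1816  0.0865 -0.1969] rot [ 0.01  0.03 -0.01]
```

Emit:
carry_out(
  gripper=[0,0,0,0,0,0,0,0,0,0],
  travel=[
    [0.023,0.004,-0.025],
    [0.046,0.01,-0.05],
    [0.069,0.018,-0.075],
    [0.092,0.028,-0.1],
    [0.115,0.042,-0.125],
    [0.138,0.056,-0.15],
    [0.16,0.07,-0.174],
    [0.1816,0.082,-0.1969],
    [0.1816,0.0865,-0.1969],
    [0.1816,0.0865,-0.1969],
  ],
  rot=[
    [0,0,0],
    [0,0,0],
    [0,0,0],
    [0,0,0],
    [0,0,0],
    [0,0,0],
    [0,0,0],
    [0,0,0],
    [0,0,0],
    [0,0,0],
  ],
)

```text
time_s: 1.77
tcp_pos: [0.5951, 0.0408, 0.1103]
ee_rot: [0.707, -0.707, -0.001, 0.003]
ft_force: [-0.8, -0.4, -0.6]
gripper_width: 0.0005
```

Emit:
carry_out(
  gripper=[0,0,0,0,0,0,0,0,0,0],
  travel=[
    [0,0.004,0],
    [0,0.007,0],
    [0,0.009,0],
    [0,0.0094,0],
    [0,0.0098,0],
    [0,0.0102,0],
    [0,0.0106,0],
    [0,0.011,0],
    [0,0.0115,0],
    [0,0.0115,0],
  ],
  rot=[
    [0,0,0],
    [0,0,0],
    [0,0,0],
    [0,0,0],
    [0,0,0],
    [0,0,0],
    [0,0,0],
    [0,0,0],
    [0,0,0],
    [0,0,0],
  ],
)

```text
time_s: 2.6
tcp_pos: [0.5954, 0.0418, 0.1006]
ee_rot: [-0.707, 0.707, 0.003, -0.003]
ft_force: [-0.6, 0.2, 0.5]
gripper_width: 0.0003
```

```bash
python3 - <<'E'
from h import *
show();snap('scene','s1');snap('top','t1')
E
```

```text
t 2.6 tcp [0.5954 0.0418 0.1006] q [-0.008  0.574  1.624 -0.     0.944 -1.586] F [-0.6  0.2  0.5] M [ 0.05 -0.05  0.  ] w 0.000321784224779315
[[ 1.0e+00 -1.0e-04 -7.2e-03]
 [ 7.2e-03 -0.0e+00  1.0e+00]
 [-1.0e-04 -1.0e+00 -0.0e+00]]
```

Emit:
carry_out(
  gripper=[0,0,0,0,0,0,0,0,0,0],
  travel=[
    [0,0.0004,0],
    [0,0.0008,0],
    [0,0.0012,0],
    [0,0.0016,0],
    [0,0.002,0],
    [0,0.0024,0],
    [0,0.0028,0],
    [0,0.0032,0],
    [0,0.0036,0],
    [0,0.0036,0],
  ],
  rot=[
    [0,0,0],
    [0,0,0],
    [0,0,0],
    [0,0,0],
    [0,0,0],
    [0,0,0],
    [0,0,0],
    [0,0,0],
    [0,0,0],
    [0,0,0],
  ],
)

```text
time_s: 3.53
tcp_pos: [0.5956, 0.0418, 0.0985]
ee_rot: [-0.707, 0.707, 0.003, -0.002]
ft_force: [-6.6, 0.7, 16.0]
gripper_width: 0.0006
```

```bash
python3 - <<'E'
from h import *
goto([.5323,-.2936,.12],-.153)
E
```

```text
travel [-0.0658 -0.0215 -0.3349] rot [0.   9.18 0.03]
```

Emit:
carry_out(
  gripper=[0.036,0.036,0.036,0.036,0.036,0.036,0.036,0.036,0.036,0.036],
  travel=[
    [0,-0.02,0],
    [-0.007,-0.035,-0.035],
    [-0.014,-0.035,-0.073],
    [-0.021,-0.035,-0.111],
    [-0.029,-0.035,-0.149],
    [-0.036,-0.035,-0.187],
    [-0.044,-0.035,-0.225],
    [-0.051,-0.035,-0.263],
    [-0.058,-0.03,-0.3],
    [-0.066,-0.022,-0.335],
  ],
  rot=[
    [0,0,0],
    [0,1,0],
    [0,2,0],
    [0,3,0],
    [0,4,0],
    [0,5,0],
    [0,6,0],
    [0,7,0],
    [0,8,0],
    [0,9.2,0],
  ],
)

```text
time_s: 4.37
tcp_pos: [0.5317, -0.296, 0.1197]
ee_rot: [-0.705, 0.705, -0.054, 0.055]
ft_force: [1.5, -0.9, 0.5]
gripper_width: 0.0363
```

```bash
python3 - <<'E'
from h import *
a=snap('top','t2');show();goto([.5323,-.2936,.003],-.153)
print(proj(a,[.5323,-.2936,.02]))
s=snap('scene','s2')
c=lambda im,x,y,w,h,k:cv2.convertScaleAbs(cv2.resize(im['color'][y:y+h,x:x+w,::-1],None,fx=k,fy=k,interpolation=cv2.INTER_CUBIC),alpha=1.6,beta=10)
cv2.imwrite('pics/crop2.png',np.hstack([c(a,395,180,65,70,6),c(s,190,180,65,70,6)]))
E
```

```text
t 4.4167 tcp [ 0.5297 -0.3008  0.1177] q [-5.920e-01  5.700e-01  1.580e+00 -2.000e-03  9.910e-01 -2.003e+00] F [-4.6 -3.7 -1.1] M [-0.12  0.16 -0.02] w 0.03587389895049968
[[ 9.874e-01 -4.000e-04  1.582e-01]
 [-1.582e-01 -1.600e-03  9.874e-01]
 [-2.000e-04 -1.000e+00 -1.600e-03]]
travel [0.0015 0.1147 0.0077] rot [ 0.09 -0.34 -0.01]
[[423.50427285 212.52602016]]
```

View pics/crop2.png

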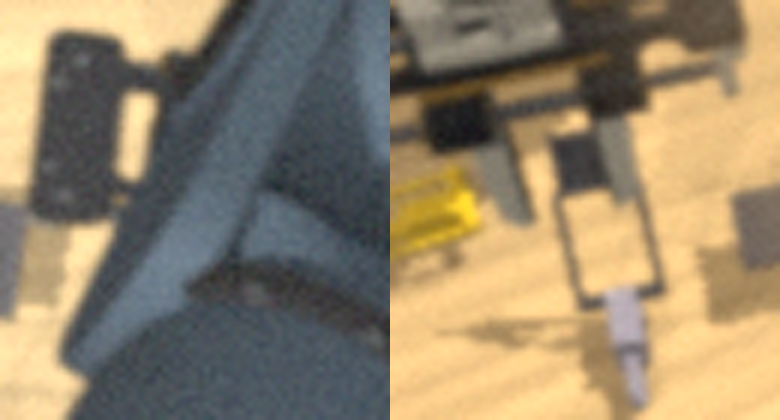

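The scene crop shows the open fingers at about (260,205) above the small pin, whose head is at (293,233). The arm hides it from the top camera. I'll descend partway and check.

Emit:
carry_out(
  gripper=[0.036,0.036,0.036,0.036,0.036,0.036,0.036,0.036,0.036,0.036],
  travel=[
    [0,0.01,0],
    [0,0.02,0],
    [0,0.03,0],
    [0,0.04,0],
    [0,0.05,0],
    [0,0.06,0],
    [0,0.07,0],
    [0,0.078,0],
    [0,0.08,0],
    [0,0.08,0],
  ],
  rot=[
    [0,0,0],
    [0,0,0],
    [0,0,0],
    [0,0,0],
    [0,0,0],
    [0,0,0],
    [0,0,0],
    [0,0,0],
    [0,0,0],
    [0,0,0],
  ],
)

```text
time_s: 5.3
tcp_pos: [0.5317, -0.2935, 0.0383]
ee_rot: [0.705, -0.705, 0.054, -0.054]
ft_force: [0.2, -0.4, 0.4]
gripper_width: 0.036
```

```bash
python3 - <<'E'
from h import *
show();goto([.5323,-.2936,.003],-.153)
s=snap('scene','s3')
c=lambda im,x,y,w,h,k:cv2.convertScaleAbs(cv2.resize(im['color'][y:y+h,x:x+w,::-1],None,fx=k,fy=k,interpolation=cv2.INTER_CUBIC),alpha=1.6,beta=10)
cv2.imwrite('pics/crop3.png',c(s,195,190,55,65,8))
E
```

```text
t 5.3 tcp [ 0.5317 -0.2935  0.0383] q [-0.581  0.68   1.62  -0.     0.843 -1.999] F [ 0.2 -0.4  0.4] M [-0.01  0.01 -0.02] w 0.03602821816870029
[[ 9.883e-01 -9.000e-04  1.527e-01]
 [-1.527e-01  6.000e-04  9.883e-01]
 [-1.000e-03 -1.000e+00  4.000e-04]]
travel [ 0.0007  0.0353 -0.    ] rot [-0.02 -0.02 -0.05]
```

View pics/crop3.png

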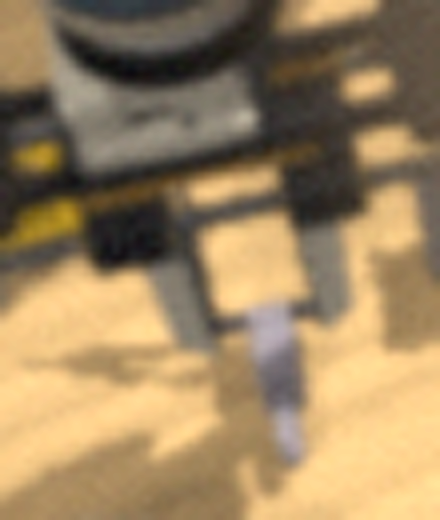

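The fingers straddle the head centrally (head at about (270,340) in the crop). I'll descend and grip.

Emit:
carry_out(
  gripper=[0.036,0.036,0.036,0.036,0.036,0.036,0.036,0.036,0.036,0.036],
  travel=[
    [0.0005,0.006,0],
    [0.0005,0.012,0],
    [0.0005,0.018,0],
    [0.0005,0.024,0],
    [0.0005,0.03,0],
    [0.0005,0.033,0],
    [0.0005,0.0345,0],
    [0.0005,0.035,0],
    [0.0005,0.035,0],
    [0.0005,0.035,0],
  ],
  rot=[
    [0,0,0],
    [0,0,0],
    [0,0,0],
    [0,0,0],
    [0,0,0],
    [0,0,0],
    [0,0,0],
    [0,0,0],
    [0,0,0],
    [0,0,0],
  ],
)

```text
time_s: 6.18
tcp_pos: [0.5325, -0.2939, 0.0043]
ee_rot: [-0.705, 0.705, -0.054, 0.054]
ft_force: [-0.3, 0.4, 0.3]
gripper_width: 0.0363
```

Emit:
carry_out(
  gripper=[0.005,0.005,0.005,0.005,0.005,0.005,0.005,0.005,0.005,0.005],
  travel=[
    [0,0,0],
    [0,0,0],
    [0,0,0],
    [0,0,0],
    [0,0,0],
    [0,0,0],
    [0,0,0],
    [0,0,0],
    [0,0,0],
    [0,0,0],
  ],
  rot=[
    [0,0,0],
    [0,0,0],
    [0,0,0],
    [0,0,0],
    [0,0,0],
    [0,0,0],
    [0,0,0],
    [0,0,0],
    [0,0,0],
    [0,0,0],
  ],
  force=35,
)

```text
time_s: 7.02
tcp_pos: [0.5325, -0.2938, 0.0042]
ee_rot: [-0.705, 0.705, -0.054, 0.054]
ft_force: [-0.9, 0.2, 3.2]
gripper_width: 0.0156
```

```bash
python3 - <<'E'
from h import *
show();snap('scene','s4')
E
```

```text
t 7.0167 tcp [ 0.5325 -0.2938  0.0042] q [-0.581  0.734  1.625 -0.     0.783 -1.998] F [-0.9  0.2  3.2] M [ 0.07 -0.    0.  ] w 0.015595925564967894
[[ 9.883e-01  2.000e-04  1.527e-01]
 [-1.527e-01 -2.000e-04  9.883e-01]
 [ 3.000e-04 -1.000e+00 -1.000e-04]]
```

```bash
python3 - <<'E'
from h import *
goto([.505,.0399,.0690],.008)
E
```

```text
travel [-0.0781 -0.0649  0.3256] rot [ 0.01 -9.24  0.01]
```

Emit:
carry_out(
  gripper=[0.005,0.005,0.005,0.005,0.005,0.005,0.005,0.005,0.005,0.005],
  travel=[
    [0,-0.004,0],
    [0,-0.01,0],
    [0,-0.018,0],
    [0,-0.027,0],
    [0,-0.036,0],
    [0,-0.045,0],
    [0,-0.055,0],
    [0,-0.063,0],
    [0,-0.07,0],
    [0,-0.07,0],
  ],
  rot=[
    [0,0,0],
    [0,0,0],
    [0,0,0],
    [0,0,0],
    [0,0,0],
    [0,0,0],
    [0,0,0],
    [0,0,0],
    [0,0,0],
    [0,0,0],
  ],
)

```text
time_s: 7.9
tcp_pos: [0.533, -0.2942, 0.0758]
ee_rot: [-0.705, 0.705, -0.053, 0.055]
ft_force: [0.1, -0.2, -1.6]
gripper_width: 0.0161
```

```bash
python3 - <<'E'
from h import *
show();goto([.505,.0399,.0690],.008)
E
```

```text
t 7.9 tcp [ 0.533  -0.2942  0.0758] q [-0.581  0.626  1.605 -0.     0.909 -1.998] F [ 0.1 -0.2 -1.6] M [ 0.    0.06 -0.03] w 0.016135282390193392
[[ 0.9883  0.0019  0.1527]
 [-0.1527 -0.0013  0.9883]
 [ 0.0021 -1.     -0.001 ]]
travel [-0.0787  0.0063  0.3259] rot [ 0.07 -9.24  0.11]
```

Emit:
carry_out(
  gripper=[0.005,0.005,0.005,0.005,0.005,0.005,0.005,0.005,0.005,0.005],
  travel=[
    [-0.005,-0.005,0.015],
    [-0.012,-0.005,0.045],
    [-0.02,-0.005,0.08],
    [-0.029,-0.005,0.115],
    [-0.037,-0.005,0.15],
    [-0.045,-0.005,0.185],
    [-0.054,-0.005,0.22],
    [-0.062,-0.003,0.255],
    [-0.07,0,0.285],
    [-0.075,0,0.31],
  ],
  rot=[
    [0,-0.5,0],
    [0,-1.3,0],
    [0,-2.3,0],
    [0,-3.3,0],
    [0,-4.3,0],
    [0,-5.3,0],
    [0,-6.3,0],
    [0,-7.3,0],
    [0,-8.3,0],
    [0,-9.2,0],
  ],
)

```text
time_s: 8.73
tcp_pos: [0.5045, 0.0262, 0.0735]
ee_rot: [0.707, -0.707, -0.003, 0.004]
ft_force: [0.4, -0.7, -1.5]
gripper_width: 0.0162
```

Emit:
carry_out(
  gripper=[0.005,0.005,0.005,0.005,0.005,0.005,0.005,0.005,0.005,0.005],
  travel=[
    [0,0.001,0.008],
    [0,0.003,0.012],
    [0,0.003,0.014],
    [0,0.003,0.014],
    [0,0.003,0.014],
    [0,0.003,0.014],
    [0,0.003,0.014],
    [0,0.003,0.014],
    [0,0.003,0.014],
    [0,0.003,0.014],
  ],
  rot=[
    [0,0,0],
    [0,0,0],
    [0,0,0],
    [0,0,0],
    [0,0,0],
    [0,0,0],
    [0,0,0],
    [0,0,0],
    [0,0,0],
    [0,0,0],
  ],
)

```text
time_s: 9.57
tcp_pos: [0.5056, 0.0379, 0.0711]
ee_rot: [-0.707, 0.707, 0.003, -0.002]
ft_force: [0.1, -0.5, -1.5]
gripper_width: 0.0157
```

```bash
python3 - <<'E'
from h import *
show();goto([.528,.0400,.0687],.008)
s=snap('scene','s5'); t=snap('top','t5')
c=lambda im,x,y,w,h,k:cv2.convertScaleAbs(cv2.resize(im['color'][y:y+h,x:x+w,::-1],None,fx=k,fy=k,interpolation=cv2.INTER_CUBIC),alpha=1.6,beta=10)
cv2.imwrite('pics/crop5.png',np.hstack([c(s,290,150,65,85,6),c(t,265,145,65,85,6)]))
E
```

```text
t 9.5667 tcp [0.5056 0.0379 0.0711] q [-0.017  0.485  1.881 -0.     0.776 -1.595] F [ 0.1 -0.5 -1.5] M [ 0.01 -0.02 -0.  ] w 0.0156750927732481
[[ 1.e+00  1.e-04 -7.e-03]
 [ 7.e-03 -0.e+00  1.e+00]
 [ 1.e-04 -1.e+00 -0.e+00]]
travel [0.0225 0.0024 0.0019] rot [ 0.   -0.06  0.  ]
```

View pics/crop5.png

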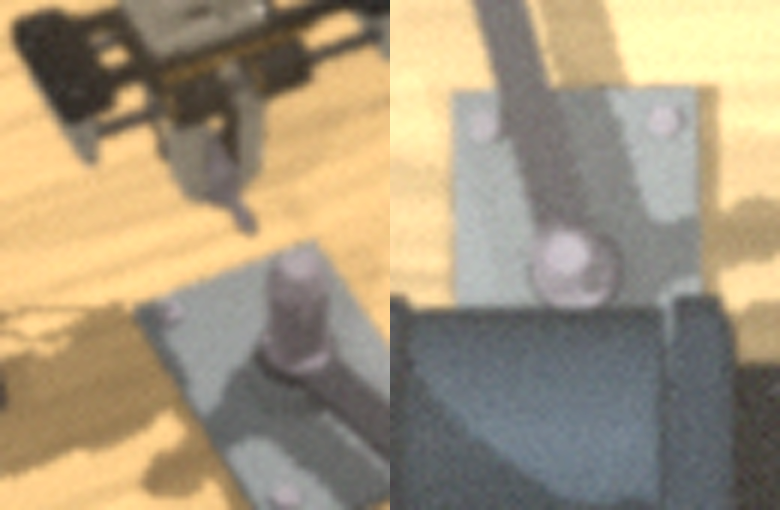

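```bash
python3 - <<'E'
from h import *
s=load('s5');t=load('t5')
print(proj(s,[.5056+.045,.0379+.0003,.0711+.0068]), 'seen 331.7,188.3')
print('collar',onz(t,[(295.5,189.7)],.0865),'top',onz(t,[(294.3,186.7)],.0985))
g=cv2.cvtColor(cv2.resize(t['color'][170:205,275:320],None,fx=8,fy=8,interpolation=cv2.INTER_CUBIC),cv2.COLOR_RGB2GRAY)
P=[.596,.0405]; print(proj(t,[[*P,.0865],[*P,.0985],[.612,.0405,.0865],[.596,.0565,.0865],[.596,.0245,.0865]]), proj(s,[[*P,.0985]]),'seen',(290+299/6,150+262/6))
E
```

```text
[[332.11572187 188.37980634]] seen 331.7,188.3
collar [[0.59045825 0.03807467 0.0865    ]] top [[0.59668214 0.04041816 0.0985    ]]
[[294.509831   187.52222379]
 [294.27019706 186.97285746]
 [294.43850327 181.19969068]
 [288.14469981 187.62470582]
 [300.87716142 187.41971352]] [[339.56919924 193.59795963]] seen (339.8333333333333, 193.66666666666666)
```

Emit:
carry_out(
  gripper=[0.005,0.005,0.005,0.005,0.005,0.005,0.005,0.005,0.005,0.005],
  travel=[
    [0.004,0.0012,0.001],
    [0.008,0.0024,0.0019],
    [0.012,0.0024,0.0019],
    [0.016,0.0024,0.0019],
    [0.02,0.0024,0.0019],
    [0.0225,0.0024,0.0019],
    [0.0225,0.0024,0.0019],
    [0.0225,0.0024,0.0019],
    [0.0225,0.0024,0.0019],
    [0.0225,0.0024,0.0019],
  ],
  rot=[
    [0,0,0],
    [0,0,0],
    [0,0,0],
    [0,0,0],
    [0,0,0],
    [0,0,0],
    [0,0,0],
    [0,0,0],
    [0,0,0],
    [0,0,0],
  ],
)

```text
time_s: 10.5
tcp_pos: [0.5278, 0.0401, 0.0686]
ee_rot: [-0.707, 0.707, 0.002, -0.003]
ft_force: [0.3, 0.5, -1.3]
gripper_width: 0.0159
```

```bash
python3 - <<'E'
from h import *
show();goto([.528,.0400,.0687],.008)
E
```

```text
t 10.5 tcp [0.5278 0.0401 0.0686] q [-0.012  0.521  1.823 -0.     0.797 -1.59 ] F [ 0.3  0.5 -1.3] M [-0.02 -0.05 -0.  ] w 0.015944549156289976
[[ 1.0e+00 -2.0e-04 -7.2e-03]
 [ 7.2e-03 -0.0e+00  1.0e+00]
 [-2.0e-04 -1.0e+00 -0.0e+00]]
travel [ 0.0002 -0.0001 -0.0001] rot [ 0.   -0.05 -0.01]
```

Emit:
carry_out(
  gripper=[0.005,0.005,0.005,0.005,0.005,0.005,0.005,0.005,0.005,0.005],
  travel=[
    [0.003,0,0],
    [0.006,0,0],
    [0.008,0,0],
    [0.0095,0,0],
    [0.0105,0,0],
    [0.0115,0,0],
    [0.0125,0,0],
    [0.013,0,0],
    [0.0135,0,0],
    [0.0135,0,0],
  ],
  rot=[
    [0,0,0],
    [0,0,0],
    [0,0,0],
    [0,0,0],
    [0,0,0],
    [0,0,0],
    [0,0,0],
    [0,0,0],
    [0,0,0],
    [0,0,0],
  ],
)

```text
time_s: 11.33
tcp_pos: [0.5416, 0.0402, 0.0686]
ee_rot: [-0.707, 0.707, 0.003, -0.003]
ft_force: [-0.3, -0.0, -1.9]
gripper_width: 0.016
```

Emit:
carry_out(
  gripper=[0.005,0.005,0.005,0.005,0.005,0.005,0.005,0.005,0.005,0.005],
  travel=[
    [0.0005,0,0],
    [0.0008,0,0],
    [0.0011,0,0],
    [0.0014,0,0],
    [0.0017,0,0],
    [0.002,0,0],
    [0.002,0,0],
    [0.002,0,0],
    [0.002,0,0],
    [0.002,0,0],
  ],
  rot=[
    [0,0,0],
    [0,0,0],
    [0,0,0],
    [0,0,0],
    [0,0,0],
    [0,0,0],
    [0,0,0],
    [0,0,0],
    [0,0,0],
    [0,0,0],
  ],
)

```text
time_s: 12.17
tcp_pos: [0.5435, 0.0402, 0.0686]
ee_rot: [-0.707, 0.707, 0.003, -0.003]
ft_force: [-0.4, 0.0, -2.3]
gripper_width: 0.0157
```

Emit:
carry_out(
  gripper=[0.005,0.005,0.005,0.005,0.005,0.005,0.005,0.005,0.005,0.005],
  travel=[
    [0.0003,0,0],
    [0.0006,0,0],
    [0.0009,0,0],
    [0.0012,0,0],
    [0.0015,0,0],
    [0.0018,0,0],
    [0.0021,0,0],
    [0.0024,0,0],
    [0.0027,0,0],
    [0.003,0,0],
  ],
  rot=[
    [0,0,0],
    [0,0,0],
    [0,0,0],
    [0,0,0],
    [0,0,0],
    [0,0,0],
    [0,0,0],
    [0,0,0],
    [0,0,0],
    [0,0,0],
  ],
)

```text
time_s: 13.0
tcp_pos: [0.5466, 0.0403, 0.0686]
ee_rot: [-0.707, 0.707, 0.003, -0.003]
ft_force: [-0.3, 0.0, -1.1]
gripper_width: 0.0159
```

Emit:
carry_out(
  gripper=[0.005,0.005,0.005,0.005,0.005,0.005,0.005,0.005,0.005,0.005],
  travel=[
    [0.0003,0,0],
    [0.0006,0,0],
    [0.0009,0,0],
    [0.0012,0,0],
    [0.0015,0,0],
    [0.0018,0,0],
    [0.0021,0,0],
    [0.0024,0,0],
    [0.0027,0,0],
    [0.003,0,0],
  ],
  rot=[
    [0,0,0],
    [0,0,0],
    [0,0,0],
    [0,0,0],
    [0,0,0],
    [0,0,0],
    [0,0,0],
    [0,0,0],
    [0,0,0],
    [0,0,0],
  ],
)

```text
time_s: 13.83
tcp_pos: [0.5495, 0.0403, 0.0686]
ee_rot: [-0.707, 0.707, 0.003, -0.003]
ft_force: [-0.7, -1.0, -2.0]
gripper_width: 0.0156
```

```bash
python3 -c "
from h import *
show()"
```

```text
t 13.8333 tcp [0.5495 0.0403 0.0686] q [-0.011  0.552  1.766 -0.     0.824 -1.589] F [-0.7 -1.  -2. ] M [-0.03  0.01 -0.  ] w 0.01558685598727659
[[ 1.0e+00 -1.0e-04 -7.3e-03]
 [ 7.3e-03 -0.0e+00  1.0e+00]
 [-1.0e-04 -1.0e+00 -0.0e+00]]
```

Emit:
carry_out(
  gripper=[0.005,0.005,0.005,0.005,0.005,0.005,0.005,0.005,0.005,0.005],
  travel=[
    [0.0006,0,0],
    [0.0012,0,0],
    [0.0018,0,0],
    [0.0024,0,0],
    [0.003,0,0],
    [0.0036,0,0],
    [0.0042,0,0],
    [0.0048,0,0],
    [0.0054,0,0],
    [0.006,0,0],
  ],
  rot=[
    [0,0,0],
    [0,0,0],
    [0,0,0],
    [0,0,0],
    [0,0,0],
    [0,0,0],
    [0,0,0],
    [0,0,0],
    [0,0,0],
    [0,0,0],
  ],
)

```text
time_s: 14.67
tcp_pos: [0.5556, 0.0403, 0.0686]
ee_rot: [-0.707, 0.707, 0.003, -0.003]
ft_force: [-0.3, -0.9, -1.2]
gripper_width: 0.0157
```

```bash
python3 -c "
from h import *
show()"
```

```text
t 14.6667 tcp [0.5556 0.0403 0.0686] q [-0.011  0.561  1.75  -0.     0.831 -1.589] F [-0.3 -0.9 -1.2] M [-0.05  0.04  0.  ] w 0.015650447800986504
[[ 1.     -0.     -0.0072]
 [ 0.0072 -0.      1.    ]
 [-0.     -1.     -0.    ]]
```

Emit:
carry_out(
  gripper=[0.005,0.005,0.005,0.005,0.005,0.005,0.005,0.005,0.005,0.005],
  travel=[
    [0.0006,0,0],
    [0.0012,0,0],
    [0.0018,0,0],
    [0.0024,0,0],
    [0.003,0,0],
    [0.0036,0,0],
    [0.0042,0,0],
    [0.0048,0,0],
    [0.0054,0,0],
    [0.006,0,0],
  ],
  rot=[
    [0,0,0],
    [0,0,0],
    [0,0,0],
    [0,0,0],
    [0,0,0],
    [0,0,0],
    [0,0,0],
    [0,0,0],
    [0,0,0],
    [0,0,0],
  ],
)

```text
time_s: 15.5
tcp_pos: [0.5615, 0.0404, 0.0686]
ee_rot: [-0.707, 0.707, 0.003, -0.003]
ft_force: [0.2, -1.4, -1.8]
gripper_width: 0.0161
```

Emit:
carry_out(
  gripper=[0.005,0.005,0.005,0.005,0.005,0.005,0.005,0.005,0.005,0.005],
  travel=[
    [0.0006,0,0],
    [0.0012,0,0],
    [0.0018,0,0],
    [0.0024,0,0],
    [0.003,0,0],
    [0.0036,0,0],
    [0.0042,0,0],
    [0.0048,0,0],
    [0.0054,0,0],
    [0.006,0,0],
  ],
  rot=[
    [0,0,0],
    [0,0,0],
    [0,0,0],
    [0,0,0],
    [0,0,0],
    [0,0,0],
    [0,0,0],
    [0,0,0],
    [0,0,0],
    [0,0,0],
  ],
)

```text
time_s: 16.33
tcp_pos: [0.5675, 0.0404, 0.0686]
ee_rot: [-0.707, 0.707, 0.003, -0.003]
ft_force: [-0.9, -2.1, -0.9]
gripper_width: 0.0155
```

Emit:
carry_out(
  gripper=[0.005,0.005,0.005,0.005,0.005,0.005,0.005,0.005,0.005,0.005],
  travel=[
    [0.0003,0,0],
    [0.0006,0,0],
    [0.0009,0,0],
    [0.0012,0,0],
    [0.0014,0,0],
    [0.0016,0,0],
    [0.0018,0,0],
    [0.002,0,0],
    [0.002,0,0],
    [0.002,0,0],
  ],
  rot=[
    [0,0,0],
    [0,0,0],
    [0,0,0],
    [0,0,0],
    [0,0,0],
    [0,0,0],
    [0,0,0],
    [0,0,0],
    [0,0,0],
    [0,0,0],
  ],
)

```text
time_s: 17.17
tcp_pos: [0.5694, 0.0404, 0.0685]
ee_rot: [-0.707, 0.707, 0.002, -0.003]
ft_force: [-2.5, -2.4, -3.6]
gripper_width: 0.0159
```

Side force is small. I'll go on slowly until there is firm contact.

Emit:
carry_out(
  gripper=[0.005,0.005,0.005,0.005,0.005,0.005,0.005,0.005,0.005,0.005],
  travel=[
    [0.0002,0,0],
    [0.0004,0,0],
    [0.0006,0,0],
    [0.0008,0,0],
    [0.001,0,0],
    [0.0012,0,0],
    [0.0014,0,0],
    [0.0016,0,0],
    [0.0016,0,0],
    [0.0016,0,0],
  ],
  rot=[
    [0,0,0],
    [0,0,0],
    [0,0,0],
    [0,0,0],
    [0,0,0],
    [0,0,0],
    [0,0,0],
    [0,0,0],
    [0,0,0],
    [0,0,0],
  ],
)

```text
time_s: 18.0
tcp_pos: [0.571, 0.0404, 0.0685]
ee_rot: [-0.707, 0.707, 0.002, -0.003]
ft_force: [-2.0, -3.4, -5.5]
gripper_width: 0.0158
```

Emit:
carry_out(
  gripper=[0.005,0.005,0.005,0.005,0.005,0.005,0.005,0.005,0.005,0.005],
  travel=[
    [0.0002,0,0],
    [0.0004,0,0],
    [0.0006,0,0],
    [0.0008,0,0],
    [0.001,0,0],
    [0.0012,0,0],
    [0.0014,0,0],
    [0.0016,0,0],
    [0.0016,0,0],
    [0.0016,0,0],
  ],
  rot=[
    [0,0,0],
    [0,0,0],
    [0,0,0],
    [0,0,0],
    [0,0,0],
    [0,0,0],
    [0,0,0],
    [0,0,0],
    [0,0,0],
    [0,0,0],
  ],
)

```text
time_s: 18.83
tcp_pos: [0.5726, 0.0404, 0.0685]
ee_rot: [-0.707, 0.707, 0.002, -0.003]
ft_force: [-4.0, -3.1, -5.4]
gripper_width: 0.016
```

```bash
python3 - <<'E'
from h import *
show()
E
```

```text
t 18.8333 tcp [0.5726 0.0404 0.0685] q [-0.011  0.586  1.703 -0.     0.853 -1.589] F [-4.  -3.1 -5.4] M [-0.62  0.67 -0.04] w 0.015984043796970167
[[ 1.0e+00 -3.0e-04 -7.3e-03]
 [ 7.3e-03 -1.0e-04  1.0e+00]
 [-3.0e-04 -1.0e+00 -1.0e-04]]
```

Emit:
carry_out(
  gripper=[0.005,0.005,0.005,0.005,0.005,0.005,0.005,0.005,0.005,0.005],
  travel=[
    [0,0.0002,-0.0002],
    [0.0002,0.0004,-0.0003],
    [0.0004,0.0004,-0.0003],
    [0.0006,0.0004,-0.0003],
    [0.0008,0.0004,-0.0003],
    [0.001,0.0004,-0.0003],
    [0.0012,0.0004,-0.0003],
    [0.0014,0.0004,-0.0003],
    [0.0014,0.0004,-0.0003],
    [0.0014,0.0004,-0.0003],
  ],
  rot=[
    [0,0,0],
    [0,0,0],
    [0,0,0],
    [0,0,0],
    [0,0,0],
    [0,0,0],
    [0,0,0],
    [0,0,0],
    [0,0,0],
    [0,0,0],
  ],
)

```text
time_s: 19.67
tcp_pos: [0.5728, 0.0404, 0.0684]
ee_rot: [0.707, -0.707, -0.002, 0.004]
ft_force: [-11.6, -2.3, 4.2]
gripper_width: 0.0157
```

Firm resistance: 11.6 N and x has stopped at 0.5728. I'll check the seating by eye.

```bash
python3 - <<'E'
from h import *
s=snap('scene','s6'); show()
c=lambda im,x,y,w,h,k:cv2.convertScaleAbs(cv2.resize(im['color'][y:y+h,x:x+w,::-1],None,fx=k,fy=k,interpolation=cv2.INTER_CUBIC),alpha=1.8,beta=15)
cv2.imwrite('pics/crop6.png',c(s,305,160,60,60,10))
ax=lambda x,z:proj(s,[.596+x,.0405+.008*x,z])[0]
print('tip home',ax(.020,.0755),'far face',ax(.011,.0755),'stud top',ax(0,.0985))
E
```

```text
t 19.7167 tcp [0.5728 0.0404 0.0684] q [-0.011  0.587  1.701  0.     0.857 -1.589] F [-12.   -2.2   3.2] M [-0.29  2.03  0.02] w 0.01579768615105538
[[ 1.0e+00 -3.0e-03 -7.5e-03]
 [ 7.5e-03  2.0e-04  1.0e+00]
 [-3.0e-03 -1.0e+00  2.0e-04]]
tip home [342.54968729 203.23846913] far face [341.1564399  201.18589605] stud top [339.56919924 193.59795963]
```

View pics/crop6.png

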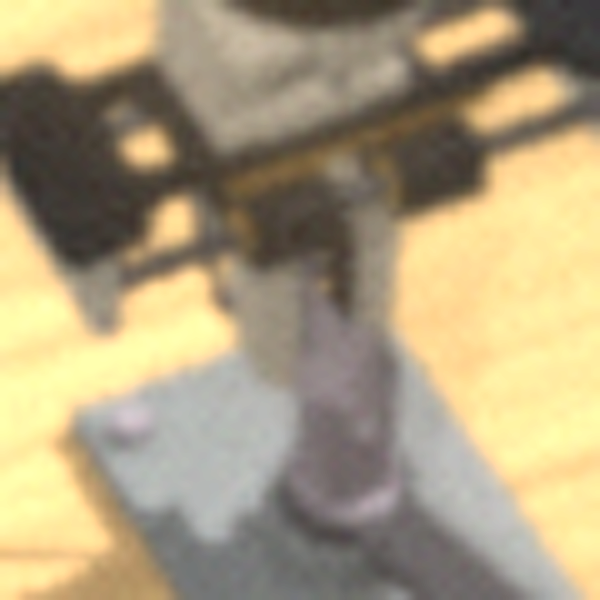

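The tip shows at the far side at about crop (372,425), as predicted for a seated pin. I'll relax the push, release, and rise.

Emit:
carry_out(
  gripper=[0.005,0.005,0.005,0.04,0.04,0.04,0.04,0.04,0.04,0.04],
  travel=[
    [-0.0004,0,0],
    [-0.0008,0,0],
    [-0.0008,0,0],
    [-0.0008,0,0],
    [-0.0008,0,0],
    [-0.0008,0,0],
    [-0.0008,0,0],
    [-0.0008,0,0],
    [-0.0008,0,0],
    [-0.0008,0,0],
  ],
  rot=[
    [0,0,0],
    [0,0,0],
    [0,0,0],
    [0,0,0],
    [0,0,0],
    [0,0,0],
    [0,0,0],
    [0,0,0],
    [0,0,0],
    [0,0,0],
  ],
)

```text
time_s: 20.55
tcp_pos: [0.5734, 0.0402, 0.0683]
ee_rot: [0.707, -0.707, -0.003, 0.002]
ft_force: [-0.1, -0.5, 0.1]
gripper_width: 0.0401
```

Emit:
carry_out(
  gripper=[0.04,0.04,0.04,0.04,0.04,0.04,0.04,0.04,0.04,0.04],
  travel=[
    [0,-0.005,0],
    [0,-0.012,0],
    [0,-0.022,0],
    [0,-0.035,0],
    [0,-0.05,0],
    [0,-0.065,0],
    [0,-0.085,0],
    [0,-0.11,0],
    [0,-0.13,0],
    [0,-0.14,0],
  ],
  rot=[
    [0,0,0],
    [0,0,0],
    [0,0,0],
    [0,0,0],
    [0,0,0],
    [0,0,0],
    [0,0,0],
    [0,0,0],
    [0,0,0],
    [0,0,0],
  ],
)

```text
time_s: 21.38
tcp_pos: [0.5742, 0.0402, 0.2119]
ee_rot: [-0.707, 0.707, 0.004, -0.001]
ft_force: [-0.1, 0.3, 0.3]
gripper_width: 0.0399
```

```bash
python3 - <<'E'
from h import *
show(); s=snap('scene','s7'); goto([.462,.0395,.20],.008)
c=lambda im,x,y,w,h,k:cv2.convertScaleAbs(cv2.resize(im['color'][y:y+h,x:x+w,::-1],None,fx=k,fy=k,interpolation=cv2.INTER_CUBIC),alpha=1.8,beta=15)
cv2.imwrite('pics/crop7.png',c(s,300,140,65,75,8))
E
```

```text
t 21.3833 tcp [0.5742 0.0402 0.2119] q [-0.011  0.402  1.594 -0.     1.141 -1.589] F [-0.1  0.3  0.3] M [ 0.02 -0.06  0.03] w 0.039944026298998715
[[ 1.0e+00  4.3e-03 -7.3e-03]
 [ 7.3e-03 -1.0e-04  1.0e+00]
 [ 4.3e-03 -1.0e+00 -1.0e-04]]
travel [-0.1127  0.0118  0.0002] rot [ 0.01 -0.04  0.31]
```

View pics/crop7.png

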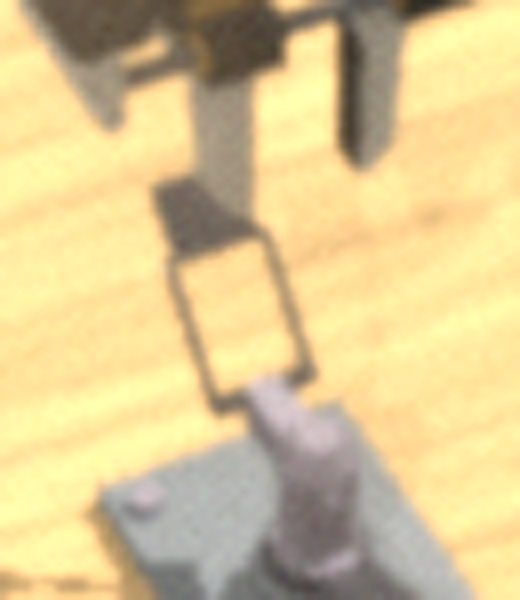

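The pin is in the stud and the loop stands open (crossbar at crop (220,245)). I'll close the fingers and go round behind the tab from above.

Emit:
carry_out(
  gripper=[0,0,0,0,0,0,0,0,0,0],
  travel=[
    [-0.005,0,0],
    [-0.02,0,0],
    [-0.035,0,0],
    [-0.05,0,0],
    [-0.065,0,0],
    [-0.08,0,0],
    [-0.095,0,0],
    [-0.105,0,0],
    [-0.112,0,0],
    [-0.112,0,0],
  ],
  rot=[
    [0,0,0],
    [0,0,0],
    [0,0,0],
    [0,0,0],
    [0,0,0],
    [0,0,0],
    [0,0,0],
    [0,0,0],
    [0,0,0],
    [0,0,0],
  ],
  force=20,
)

```text
time_s: 22.27
tcp_pos: [0.4601, 0.0394, 0.2078]
ee_rot: [0.707, -0.707, -0.002, 0.003]
ft_force: [0.8, -0.8, -1.1]
gripper_width: 0.0003
```

Emit:
carry_out(
  gripper=[0,0,0,0,0,0,0,0,0,0],
  travel=[
    [0,0.005,0],
    [0,0.015,0],
    [0,0.028,0],
    [0,0.042,0],
    [0,0.056,0],
    [0,0.07,0],
    [0,0.08,0],
    [0,0.083,0],
    [0,0.083,0],
    [0,0.083,0],
  ],
  rot=[
    [0,0,0],
    [0,0,0],
    [0,0,0],
    [0,0,0],
    [0,0,0],
    [0,0,0],
    [0,0,0],
    [0,0,0],
    [0,0,0],
    [0,0,0],
  ],
)

```text
time_s: 23.1
tcp_pos: [0.4616, 0.0393, 0.1253]
ee_rot: [-0.707, 0.707, 0.003, -0.003]
ft_force: [0.3, 0.4, -0.0]
gripper_width: 0.0004
```

```bash
cat > arc.py <<'E'
import sys
from h import *
# tool targets along the loop's arc; args: theta list; contact corner at finger's lower +x edge
s,p,M=st(); H=np.array([.553,.0825])
for a in sys.argv[1:]:
    th,r=map(float,a.split(':')); th_=th
    c=H+r/1e3*np.array([np.cos(th),np.sin(th)])+.002*np.array([-np.sin(th),np.cos(th)])-[.0075,0]
    P=np.array([c[0],.0405+.008*(c[0]-.596),c[1]]); print(a,P.round(4),'travel',(M.T@(P-p)).round(4))
E
python3 - <<'E'
from h import *
show()
E
python3 arc.py 1.9:70 1.57:70 1.2:71 .9:72 .6:75 .45:78 .35:80
```

```text
t 23.1 tcp [0.4616 0.0393 0.1253] q [-0.016  0.327  1.957 -0.     0.857 -1.594] F [ 0.3  0.4 -0. ] M [-0.    0.   -0.05] w 0.0004111057014960271
[[ 1.0e+00  1.0e-04 -7.2e-03]
 [ 7.2e-03 -0.0e+00  1.0e+00]
 [ 1.0e-04 -1.0e+00 -0.0e+00]]
1.9:70 [0.521  0.0399 0.1481] travel [ 0.0594 -0.0228  0.0001]
1.57:70 [0.5436 0.0401 0.1525] travel [ 0.082  -0.0272  0.0001]
1.2:71 [0.5694 0.0403 0.1494] travel [ 0.1078 -0.0241  0.0002]
.9:72 [0.5887 0.0404 0.1401] travel [ 0.1271 -0.0148  0.0002]
.6:75 [0.6063 0.0406 0.1265] travel [ 0.1447 -0.0012  0.0002]
.45:78 [0.6149 0.0407 0.1182] travel [0.1533 0.0071 0.0002]
.35:80 [0.62   0.0407 0.1118] travel [0.1584 0.0135 0.0002]
```

Emit:
carry_out(
  gripper=[0,0,0,0,0,0,0,0,0,0],
  travel=[
    [0.008,0,0],
    [0.017,0,0],
    [0.026,-0.002,0],
    [0.035,-0.006,0],
    [0.044,-0.013,0],
    [0.053,-0.019,0],
    [0.061,-0.023,0],
    [0.069,-0.025,0],
    [0.077,-0.027,0],
    [0.083,-0.027,0],
  ],
  rot=[
    [0,0,0],
    [0,0,0],
    [0,0,0],
    [0,0,0],
    [0,0,0],
    [0,0,0],
    [0,0,0],
    [0,0,0],
    [0,0,0],
    [0,0,0],
  ],
)

```text
time_s: 23.93
tcp_pos: [0.5453, 0.0399, 0.1524]
ee_rot: [-0.707, 0.707, 0.003, -0.002]
ft_force: [-0.6, 0.4, 0.4]
gripper_width: 0.0002
```

```bash
python3 - <<'E'
from h import *
show(); s=snap('scene','s8')
c=lambda im,x,y,w,h,k:cv2.convertScaleAbs(cv2.resize(im['color'][y:y+h,x:x+w,::-1],None,fx=k,fy=k,interpolation=cv2.INTER_CUBIC),alpha=1.8,beta=15)
cv2.imwrite('pics/crop8.png',c(s,300,140,65,75,8))
E
python3 arc.py 1.2:71 .9:72 .6:75 .45:78 .35:80
```

```text
t 23.9333 tcp [0.5453 0.0399 0.1524] q [-0.012  0.423  1.725 -0.     0.993 -1.59 ] F [-0.6  0.4  0.4] M [ 0.03  0.16 -0.  ] w 0.0002478198107673992
[[ 1.0e+00  3.0e-04 -7.3e-03]
 [ 7.3e-03 -0.0e+00  1.0e+00]
 [ 3.0e-04 -1.0e+00 -0.0e+00]]
1.2:71 [0.5694 0.0403 0.1494] travel [0.0235 0.0029 0.0002]
.9:72 [0.5887 0.0404 0.1401] travel [0.0428 0.0121 0.0002]
.6:75 [0.6063 0.0406 0.1265] travel [0.0604 0.0258 0.0002]
.45:78 [0.6149 0.0407 0.1182] travel [0.069  0.0341 0.0002]
.35:80 [0.62   0.0407 0.1118] travel [0.0741 0.0405 0.0002]
```

View pics/crop8.png

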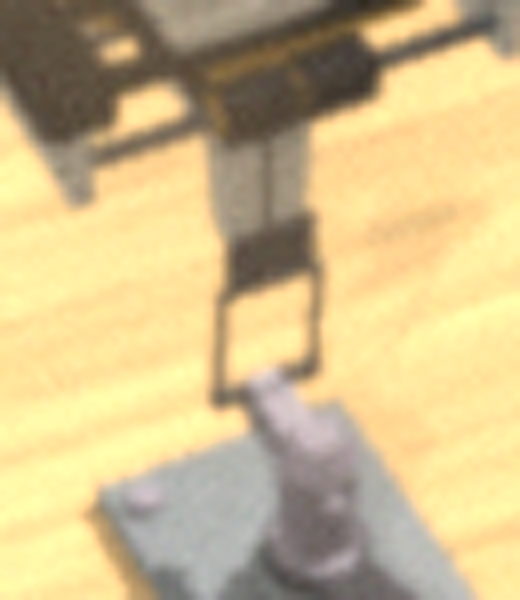

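The loop is upright against the fingertips (tab at crop (270,250)). I'll carry on along the arc.

Emit:
carry_out(
  gripper=[0,0,0,0,0,0,0,0,0,0],
  travel=[
    [0.008,0,0],
    [0.016,0.001,0],
    [0.0235,0.003,0],
    [0.03,0.0055,0],
    [0.037,0.009,0],
    [0.043,0.012,0],
    [0.049,0.0165,0],
    [0.055,0.021,0],
    [0.0605,0.026,0],
    [0.065,0.03,0],
  ],
  rot=[
    [0,0,0],
    [0,0,0],
    [0,0,0],
    [0,0,0],
    [0,0,0],
    [0,0,0],
    [0,0,0],
    [0,0,0],
    [0,0,0],
    [0,0,0],
  ],
)

```text
time_s: 24.82
tcp_pos: [0.6098, 0.0404, 0.1215]
ee_rot: [-0.707, 0.707, 0.002, -0.003]
ft_force: [-2.3, 0.4, 1.3]
gripper_width: 0.0008
```

```bash
python3 - <<'E'
from h import *
show()
E
python3 arc.py .45:78 .35:81 .25:82 .15:83 .05:83 
```

```text
t 24.8167 tcp [0.6098 0.0404 0.1215] q [-0.01   0.569  1.571 -0.     1.002 -1.588] F [-2.3  0.4  1.3] M [ 0.04  0.38 -0.01] w 0.000778603797250206
[[ 1.0e+00 -4.0e-04 -7.2e-03]
 [ 7.2e-03 -0.0e+00  1.0e+00]
 [-4.0e-04 -1.0e+00 -0.0e+00]]
.45:78 [0.6149 0.0407 0.1182] travel [0.0051 0.0033 0.0002]
.35:81 [0.6209 0.0407 0.1122] travel [0.0111 0.0094 0.0002]
.25:82 [0.6245 0.0407 0.1047] travel [0.0147 0.0168 0.0002]
.15:83 [0.6273 0.0408 0.0969] travel [0.0175 0.0246 0.0002]
.05:83 [0.6283 0.0408 0.0886] travel [0.0185 0.0329 0.0002]
```

Emit:
carry_out(
  gripper=[0,0,0,0,0,0,0,0,0,0],
  travel=[
    [0.0015,0.001,0],
    [0.003,0.002,0],
    [0.005,0.0033,0],
    [0.0065,0.005,0],
    [0.008,0.0065,0],
    [0.0095,0.008,0],
    [0.011,0.0095,0],
    [0.012,0.0115,0],
    [0.013,0.013,0],
    [0.013,0.013,0],
  ],
  rot=[
    [0,0,0],
    [0,0,0],
    [0,0,0],
    [0,0,0],
    [0,0,0],
    [0,0,0],
    [0,0,0],
    [0,0,0],
    [0,0,0],
    [0,0,0],
  ],
)

```text
time_s: 25.65
tcp_pos: [0.6223, 0.0405, 0.1089]
ee_rot: [-0.707, 0.707, 0.002, -0.003]
ft_force: [-1.6, 0.9, 1.8]
gripper_width: 0.0004
```

```bash
python3 - <<'E'
from h import *
show()
E
python3 arc.py .25:83 .15:84 .05:84 -.05:84
```

```text
t 25.65 tcp [0.6223 0.0405 0.1089] q [-0.01   0.605  1.543 -0.     0.994 -1.588] F [-1.6  0.9  1.8] M [-0.02  0.29  0.01] w 0.0003790485921196224
[[ 1.0e+00 -3.0e-04 -7.3e-03]
 [ 7.3e-03 -0.0e+00  1.0e+00]
 [-3.0e-04 -1.0e+00 -0.0e+00]]
.25:83 [0.6254 0.0407 0.105 ] travel [0.0031 0.0039 0.0002]
.15:84 [0.6283 0.0408 0.097 ] travel [0.0059 0.0118 0.0002]
.05:84 [0.6293 0.0408 0.0887] travel [0.007  0.0202 0.0002]
-.05:84 [0.6295 0.0408 0.0803] travel [0.0072 0.0286 0.0002]
```

Emit:
carry_out(
  gripper=[0,0,0,0,0,0,0,0,0,0],
  travel=[
    [0.0006,0.0006,0],
    [0.0012,0.0012,0],
    [0.0018,0.0018,0],
    [0.0024,0.0024,0],
    [0.003,0.003,0],
    [0.0034,0.0036,0],
    [0.0038,0.0042,0],
    [0.0042,0.0048,0],
    [0.0046,0.0054,0],
    [0.005,0.006,0],
  ],
  rot=[
    [0,0,0],
    [0,0,0],
    [0,0,0],
    [0,0,0],
    [0,0,0],
    [0,0,0],
    [0,0,0],
    [0,0,0],
    [0,0,0],
    [0,0,0],
  ],
)

```text
time_s: 26.48
tcp_pos: [0.6273, 0.0406, 0.1032]
ee_rot: [0.707, -0.707, -0.003, 0.003]
ft_force: [-2.4, -0.2, 1.9]
gripper_width: 0.0005
```

Emit:
carry_out(
  gripper=[0,0,0,0,0,0,0,0,0,0],
  travel=[
    [0.0002,0.0004,0],
    [0.0004,0.0008,0],
    [0.0006,0.0012,0],
    [0.0008,0.0016,0],
    [0.001,0.002,0],
    [0.0012,0.0024,0],
    [0.0012,0.0028,0],
    [0.0012,0.0032,0],
    [0.0012,0.0036,0],
    [0.0012,0.004,0],
  ],
  rot=[
    [0,0,0],
    [0,0,0],
    [0,0,0],
    [0,0,0],
    [0,0,0],
    [0,0,0],
    [0,0,0],
    [0,0,0],
    [0,0,0],
    [0,0,0],
  ],
)

```text
time_s: 27.32
tcp_pos: [0.6287, 0.0406, 0.0993]
ee_rot: [-0.707, 0.707, 0.003, -0.002]
ft_force: [-0.7, -0.1, 3.3]
gripper_width: 0.0005
```

Straight down now, about 0.3 mm per row.

Emit:
carry_out(
  gripper=[0,0,0,0,0,0,0,0,0,0],
  travel=[
    [0,0.0003,0],
    [0,0.0006,0],
    [0,0.0009,0],
    [0,0.0012,0],
    [0,0.0015,0],
    [0,0.0018,0],
    [0,0.0021,0],
    [0,0.0024,0],
    [0,0.0027,0],
    [0,0.003,0],
  ],
  rot=[
    [0,0,0],
    [0,0,0],
    [0,0,0],
    [0,0,0],
    [0,0,0],
    [0,0,0],
    [0,0,0],
    [0,0,0],
    [0,0,0],
    [0,0,0],
  ],
)

```text
time_s: 28.15
tcp_pos: [0.629, 0.0406, 0.0966]
ee_rot: [-0.707, 0.707, 0.003, -0.002]
ft_force: [3.2, -0.5, 5.6]
gripper_width: 0.0006
```

Emit:
carry_out(
  gripper=[0,0,0,0,0,0,0,0,0,0],
  travel=[
    [0,0.0003,0],
    [0,0.0006,0],
    [0,0.0009,0],
    [0,0.0012,0],
    [0,0.0015,0],
    [0,0.0018,0],
    [0,0.002,0],
    [0,0.002,0],
    [0,0.002,0],
    [0,0.002,0],
  ],
  rot=[
    [0,0,0],
    [0,0,0],
    [0,0,0],
    [0,0,0],
    [0,0,0],
    [0,0,0],
    [0,0,0],
    [0,0,0],
    [0,0,0],
    [0,0,0],
  ],
)

```text
time_s: 28.98
tcp_pos: [0.6287, 0.0406, 0.0944]
ee_rot: [-0.707, 0.707, 0.003, -0.002]
ft_force: [3.2, 0.3, 4.7]
gripper_width: 0.0006
```

Emit:
carry_out(
  gripper=[0,0,0,0,0,0,0,0,0,0],
  travel=[
    [0,0.0003,0],
    [0,0.0006,0],
    [0,0.0009,0],
    [0,0.0012,0],
    [0,0.0015,0],
    [0,0.0018,0],
    [0,0.0021,0],
    [0,0.0024,0],
    [0,0.0024,0],
    [0,0.0024,0],
  ],
  rot=[
    [0,0,0],
    [0,0,0],
    [0,0,0],
    [0,0,0],
    [0,0,0],
    [0,0,0],
    [0,0,0],
    [0,0,0],
    [0,0,0],
    [0,0,0],
  ],
)

```text
time_s: 29.82
tcp_pos: [0.6289, 0.0406, 0.0921]
ee_rot: [0.707, -0.707, -0.003, 0.002]
ft_force: [2.7, -0.1, 4.9]
gripper_width: 0.0002
```

Emit:
carry_out(
  gripper=[0,0,0,0,0,0,0,0,0,0],
  travel=[
    [0,0.0003,0],
    [0,0.0006,0],
    [0,0.0009,0],
    [0,0.0012,0],
    [0,0.0015,0],
    [0,0.0018,0],
    [0,0.002,0],
    [0,0.002,0],
    [0,0.002,0],
    [0,0.002,0],
  ],
  rot=[
    [0,0,0],
    [0,0,0],
    [0,0,0],
    [0,0,0],
    [0,0,0],
    [0,0,0],
    [0,0,0],
    [0,0,0],
    [0,0,0],
    [0,0,0],
  ],
)

```text
time_s: 30.65
tcp_pos: [0.6283, 0.0405, 0.0897]
ee_rot: [-0.707, 0.707, 0.002, -0.003]
ft_force: [2.7, 0.0, 3.7]
gripper_width: 0.0003
```

Emit:
carry_out(
  gripper=[0,0,0,0,0,0,0,0,0,0],
  travel=[
    [0,0.0003,0],
    [0,0.0006,0],
    [0,0.0009,0],
    [0,0.0012,0],
    [0,0.0015,0],
    [0,0.0018,0],
    [0,0.002,0],
    [0,0.002,0],
    [0,0.002,0],
    [0,0.002,0],
  ],
  rot=[
    [0,0,0],
    [0,0,0],
    [0,0,0],
    [0,0,0],
    [0,0,0],
    [0,0,0],
    [0,0,0],
    [0,0,0],
    [0,0,0],
    [0,0,0],
  ],
)

```text
time_s: 31.48
tcp_pos: [0.6284, 0.0405, 0.0877]
ee_rot: [0.707, -0.707, -0.002, 0.003]
ft_force: [0.1, 0.5, -0.1]
gripper_width: 0.0003
```

Emit:
carry_out(
  gripper=[0,0,0,0,0,0,0,0,0,0],
  travel=[
    [0,0.0003,0],
    [0,0.0006,0],
    [0,0.0009,0],
    [0,0.0012,0],
    [0,0.0015,0],
    [0,0.0015,0],
    [0,0.0015,0],
    [0,0.0015,0],
    [0,0.0015,0],
    [0,0.0015,0],
  ],
  rot=[
    [0,0,0],
    [0,0,0],
    [0,0,0],
    [0,0,0],
    [0,0,0],
    [0,0,0],
    [0,0,0],
    [0,0,0],
    [0,0,0],
    [0,0,0],
  ],
)

```text
time_s: 32.32
tcp_pos: [0.6285, 0.0406, 0.0864]
ee_rot: [-0.707, 0.707, 0.003, -0.003]
ft_force: [-0.3, 0.5, 2.0]
gripper_width: 0.0004
```

```bash
python3 - <<'E'
from h import *
show(); s=snap('scene','s9')
c=lambda im,x,y,w,h,k:cv2.convertScaleAbs(cv2.resize(im['color'][y:y+h,x:x+w,::-1],None,fx=k,fy=k,interpolation=cv2.INTER_CUBIC),alpha=1.8,beta=15)
cv2.imwrite('pics/crop9.png',c(s,305,160,60,60,10))
E
```

```text
t 32.3167 tcp [0.6285 0.0406 0.0864] q [-0.009  0.644  1.537 -0.     0.96  -1.587] F [-0.3  0.5  2. ] M [0.05 0.2  0.  ] w 0.00042198158128153385
[[ 1.     -0.     -0.0073]
 [ 0.0073 -0.      1.    ]
 [-0.     -1.     -0.    ]]
```

View pics/crop9.png

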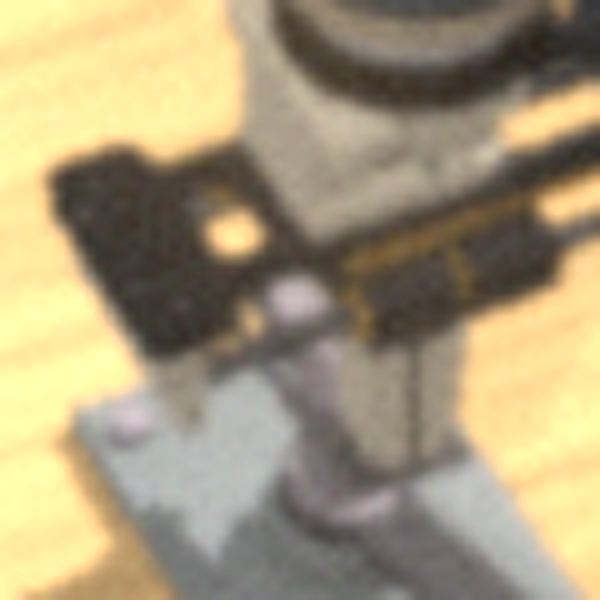

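The force dropped to zero at z = 0.0877 after riding the taper, so it looks snapped in. I'll press a bit more to be sure, then lift clear.

Emit:
carry_out(
  gripper=[0,0,0,0,0,0,0,0,0,0],
  travel=[
    [0,0.0003,0],
    [0,0.0006,0],
    [0,0.0009,0],
    [0,0.0012,0],
    [0,0.0015,0],
    [0,0.0018,0],
    [0,0.002,0],
    [0,0.002,0],
    [0,0.002,0],
    [0,0.002,0],
  ],
  rot=[
    [0,0,0],
    [0,0,0],
    [0,0,0],
    [0,0,0],
    [0,0,0],
    [0,0,0],
    [0,0,0],
    [0,0,0],
    [0,0,0],
    [0,0,0],
  ],
)

```text
time_s: 33.2
tcp_pos: [0.6285, 0.0406, 0.0843]
ee_rot: [-0.707, 0.707, 0.003, -0.003]
ft_force: [-1.7, -0.6, 2.5]
gripper_width: 0.0006
```

Emit:
carry_out(
  gripper=[0,0,0,0,0,0,0,0,0,0],
  travel=[
    [0,-0.0005,0],
    [0,-0.001,0],
    [0,-0.0015,0],
    [0,-0.002,0],
    [0,-0.0025,0],
    [0,-0.003,0],
    [0,-0.0035,0],
    [0,-0.004,0],
    [0,-0.0045,0],
    [0,-0.0045,0],
  ],
  rot=[
    [0,0,0],
    [0,0,0],
    [0,0,0],
    [0,0,0],
    [0,0,0],
    [0,0,0],
    [0,0,0],
    [0,0,0],
    [0,0,0],
    [0,0,0],
  ],
)

```text
time_s: 34.03
tcp_pos: [0.6286, 0.0405, 0.0889]
ee_rot: [-0.707, 0.707, 0.003, -0.003]
ft_force: [-0.8, 0.8, 0.7]
gripper_width: 0.0004
```

The load is gone on lifting, so the loop is caught. I'll withdraw upward.

Emit:
carry_out(
  gripper=[0,0,0,0,0,0,0,0,0,0],
  travel=[
    [0,-0.003,0],
    [0,-0.008,0],
    [0,-0.015,0],
    [0,-0.025,0],
    [0,-0.04,0],
    [0,-0.055,0],
    [0,-0.07,0],
    [0,-0.085,0],
    [0,-0.1,0],
    [0,-0.11,0],
  ],
  rot=[
    [0,0,0],
    [0,0,0],
    [0,0,0],
    [0,0,0],
    [0,0,0],
    [0,0,0],
    [0,0,0],
    [0,0,0],
    [0,0,0],
    [0,0,0],
  ],
)

```text
time_s: 34.87
tcp_pos: [0.629, 0.0406, 0.2015]
ee_rot: [-0.707, 0.707, 0.003, -0.002]
ft_force: [0.9, -0.0, -0.1]
gripper_width: 0.0005
```

Emit:
carry_out(
  gripper=[0,0,0,0,0,0,0,0,0,0],
  travel=[
    [-0.01,-0.005,0],
    [-0.03,-0.01,0],
    [-0.055,-0.015,0],
    [-0.08,-0.02,0],
    [-0.105,-0.02,0],
    [-0.13,-0.02,0],
    [-0.155,-0.02,0],
    [-0.18,-0.02,0],
    [-0.195,-0.02,0],
    [-0.2,-0.02,0],
  ],
  rot=[
    [0,0,0],
    [0,0,0],
    [0,0,0],
    [0,0,0],
    [0,0,0],
    [0,0,0],
    [0,0,0],
    [0,0,0],
    [0,0,0],
    [0,0,0],
  ],
)

```text
time_s: 35.7
tcp_pos: [0.4259, 0.0392, 0.2187]
ee_rot: [0.707, -0.707, -0.002, 0.003]
ft_force: [0.1, -0.5, -0.6]
gripper_width: 0.0006
```

```bash
python3 - <<'E'
from h import *
show(); s=snap('scene','s10');t=snap('top','t10')
c=lambda im,x,y,w,h,k:cv2.convertScaleAbs(cv2.resize(im['color'][y:y+h,x:x+w,::-1],None,fx=k,fy=k,interpolation=cv2.INTER_CUBIC),alpha=1.8,beta=15)
cv2.imwrite('pics/crop10.png',np.hstack([c(s,315,170,50,60,8),c(t,270,155,50,60,8)]))
E
```

```text
t 35.7 tcp [0.4259 0.0392 0.2187] q [-0.017  0.125  1.946  0.     1.071 -1.595] F [ 0.1 -0.5 -0.6] M [ 0.02 -0.    0.03] w 0.0006327935212919512
[[ 1.0e+00 -9.0e-04 -7.3e-03]
 [ 7.3e-03  0.0e+00  1.0e+00]
 [-9.0e-04 -1.0e+00  0.0e+00]]
```

View pics/crop10.png

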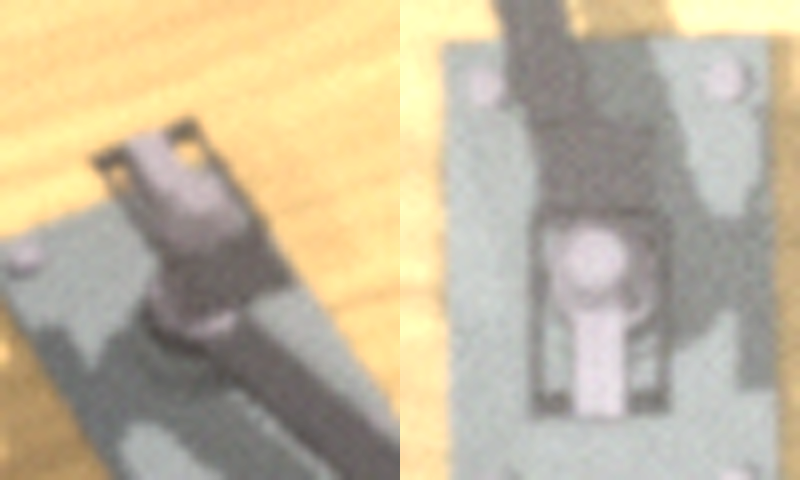

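The loop lies flat over the stud and is caught by itself. The crossbar is at about (600,212) in the top crop and the hand is clear. I'll check the head's depth numerically and that the bystanders are unmoved, then hand in.

```bash
python3 - <<'E'
from h import *
t=load('t10');t0=load('t0'); print(onz(t,[(295,206.9)],.0855),'home rear x ~.548')
d=cv2.absdiff(t['color'],t0['color']).max(2)
for n,(x,y) in dict(cup=(203,208),bowl=(465,159),trim=(190,158),bigpin=(372,217),yellow=(461,257)).items(): print(n,np.percentile(d[y-20:y+20,x-20:x+20],99))
E
```

```text
[[0.54725711 0.0398681  0.0855    ]] home rear x ~.548
cup 14.0
bowl 13.0
trim 16.0
bigpin 38.0
yellow 43.0
```

```bash
python3 -c "
from rig import arm
print(arm.close_job())"
```

```text
the job is handed in; nothing more can be done
None
```

The hitch pin is fully home through the stud and its loop is snapped in under the collar, holding by itself. I handed the job in at about 36 s with the hand clear.

- **Finding the hole:** I touched the stud's top with closed fingers (16 N). That put the hole about 6.5 mm below its raised height.
- **Inserting the pin:** I gripped the smaller grey pin and pushed it in slowly. It entered on the first try, and I stopped at the first firm resistance (about 12 N).
- **Closing the loop:** I let go, swung the loop over the stud and pressed the tab down slowly. The force dropped to zero as it snapped.

**Last checks:**
- The final pictures show the loop lying flat and caught after I withdrew.
- The back of the pin's head measures 0.547 m against 0.548 m expected when home.
- The highest force I read while pressing was 5.6 N, below the 8–18 N you gave. Readings came only at the end of each call, so the peak at the snap was probably missed.
- The cup, bowl and trimming tool look unchanged.
- The picture areas round the two spare pins differ somewhat from the start. This is probably a change in the arm's shadow, since I sensed no contact with them, but I did not look closer.

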